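Pack the soldering caddy

ROBOT

A 6-joint arm with a two-finger parallel gripper is mounted at the origin on a cart in front of the work surface, level with it; the furniture and walls round the work are solid. World frame = base frame: x ahead of the robot, y to its left, z up, the work surface at z = 0. Lengths are in mm, angles in rad, forces in N, time in s.
With the tool pointing down it reaches from about 400 to 825 mm from the base axis. Payload 7 kg.
Tool frame: the origin (TCP) lies midway between the tips of the shut fingers; the grasp point (between the pads) lies r.pinch_z behind it (r.pinch_z is the distance from the TCP to the grasp point, in mm); z points along the fingers, y is the direction in which the jaws open and shut (so a half turn about z gives the same grasp; the last joint's range is limited). The gripper opens to 88 mm and grips with 3 to 60 N. Pads are 19 mm wide; open, the fingers measure 130 mm over their backs; the gripper's body (78 mm by 193 mm) begins 47 mm behind the grasp point.
Start: joints at [-1.003, 0.359, 0.012, 0, -1.224, -0.288], TCP at [186.384, -648.734, 194.361] pointing down, gripper open.
Joint ranges: [-3.07, 3.07], [-1.43, 2.12], [-1.02, 1.25], [-3.03, 1.67], [-3.05, -0], [-3.03, 3.03]. Speed limits (rad/s): [2.39, 2.39, 3.01, 3.14, 3.14, 3.14].

INTERFACE

Orientations are given as a rotation vector (axis times angle).
In Python, from rig import r gives the robot as it stands.
- The arm moves only by the shell command python3 -m handwheel 'ROWS'. ROWS is a JSON object of lists of equal length, an entry for each row: "hand": the opening, from 0 (shut) to 1 (fully open); "delta_pos": the shift along the tool's x, y, z in mm, a list of three; "dr": the turn, a rotation vector about the tool's x, y, z in degrees, a list of three. In form: {"hand": [hand, ...], "delta_pos": [[dx, dy, dz], ...], "dr": [[wx, wy, wz], ...]}. A call has 1 to 12 rows; each row shifts and turns the commanded pose from where the row before left it, along the tool's axes as they then stand; what a row does not reach is not made up. A row lasts 1/12 s, in which the tool goes at most 41.7 mm and 7.16 degrees, less where a joint would pass 70% of its speed; a pose out of reach is approached as far as the arm can. A call with a gripper value outside its range is refused whole. The fingers move at their own pace and stop on an object; the grip force is fixed at half the most. Time passes only in rows, so rows that do not move let the fingers close. It gives the time, the measured TCP pose, the force and the opening at its end, in the units of the state.
- r.observe(): the state, without advancing time (a new reading comes with each control period).
- r.snapshot(name): name is "scene" or "top" or "wrist"; returns a dict with "image" (384x512x3 uint8, red, green, blue), "fx", "fy", "cx", "cy" (pixels), "extrinsics" (4x4, takes a point from camera to world coordinates). Camera axes: x right, y up, looking along -z (the intrinsics and any distortion apply to the point x, -y, -z); pixel columns grow to the right and rows downward; lengths in mm; the calibration is good to about 2 mm. A picture is of the moment at which its call begins. There is no depth.
- r.hand_in(): hands the job in, once; it reports no verdict.
The state is a dict: "time_s": time; "joint_positions": joint angles; "dq": joint speeds; "effort": joint torques, N m; "position": TCP position; "tool_rot": TCP orientation; "contact_force": force on the tool from outside, world axes, zero at the start; "torque": the same for the moment, N m; "grip_width": opening from 0.0 (shut) to 1.0 (fully open).
Only numpy, scipy, OpenCV 4.12 (cv2) and the standard library are available. Lean on these libraries where they do the work, as an engineer would, in place of code of your own. Each camera call takes 0.05 s, during which the arm holds its last target. There are 200 camera calls.

TASK

Pack the soldering caddy: drop the red solder reel by its axle into the two open slots of the cradle so that both ends of the axle rest on the slot bottoms, stand the blue flux tub with the cyan lid from the open desk upright in the green square bay, and stand the amber flux bottle with the white cap upright in the orange round cup. Leave the look-alikes (the blue reel of copper wire, the red-lidded screw tin and the teal wax stick) standing where they are, and take nothing from the wooden tool tray at the back, where a second such tub stands.

Things in the scene. Friction and masses are not known exactly. Their poses are not given: they have to be found in the camera images.
- solder_reel: Reel of silver wire, red octagonal flanges, on a steel axle; for the cradle. 30 mm wide, 46 mm across flats, 150 g; stands on a flat, axle level. Axle 8 mm thick, 84 mm long (27 mm out each side). Origin on the axle at mid-length, 23 mm above the desk; x along the axle, flats face +y and -y (grip those from above: 46 mm), z up; same either way round.
- flux_tub: Dark blue round tub with a cyan screw lid, 49 mm diameter, 48 mm high, 70 g, standing on the open desk (not the like tub fixed in the wooden tool tray at the back); to go in the square bay. Origin: centre of its underside; z up.
- flux_bottle: Amber-brown round bottle with a white screw cap, body 31 mm diameter, 67 mm high over the narrower cap (the body with straight sides reaches up to 53 mm), 45 g, standing; to go in the round cup. Origin: centre of its underside; z up.
- copper_reel: Look-alike, to be left alone: the same reel and axle as the solder reel, but with blue flanges and copper wire. Origin and axes as for the solder reel.
- screw_tin: Look-alike, to be left alone: round tin with a red lid, 64 mm diameter, 24 mm high. Origin: centre of its underside.
- wax_stick: Look-alike, to be left alone: upright teal stick with a white cap, 24 mm diameter, 70 mm high. Origin: centre of its underside.
- caddy: Low wooden tray, fixed, 112 mm (x) by 310 mm (y), rim 16 mm high, floor 8 mm above the desk, a steel grip 15 mm out at each short end. Origin: centre of its underside; y along its length. Cradle, square bay and round cup stand fixed in it in a row along y, 98 mm apart, in any order, axes parallel to the caddy's.
- reel_cradle: Fixed, on a grey plate 94x94x6 mm: two upright plates across x, 6 thick, 64 wide, 64 high, inner faces 48 mm apart. Each has an open slot at y = 0: mouth 30 mm wide at height 64, a V down to 11 mm at height 51, then straight to its bottom at 34. The axle goes along x; seated, its centre is 38 mm above the origin. Origin: centre of the underside; z up.
- square_bay: Fixed green square bay, 94 x 94 mm outside, 74 x 74 mm inside, walls 20 mm high, inner floor 6 mm above its origin. Origin: centre of its underside; z up.
- round_cup: Fixed orange round cup on a plate 94 x 94 x 6 mm: 58 mm outer and 48 mm inner diameter, rim 26 mm above its origin, inner floor 6 mm above it. Origin: centre of its underside; z up.
Things that resemble listed ones, but are neither listed nor needed, are in the scene too. What is shaped like the solder_reel but purple is not meant.

How it is judged:
By the outcome, as a careful person would: the job done as asked, in the order asked, and still so for the second after the job is handed in, with the robot touching nothing.
It also fails if it takes over 96 s, if anything falls off the work surface, if the arm or the gripper's body presses on something with over 40 N, if the wrist force passes 120 N, or if a joint passes its speed limit or range.

## Working session

There is one attempt and no reset: what is moved stays moved. The work goes in short steps, Python scripts to look and compute and a shell command to move; the robot and the scene stay as the last step left them, time stands still between calls to the robot, and variables do not carry over. Pictures are saved under pics/ and viewed, about 12 in all and at most 16, crops included, and the job is handed in when it is done.

```bash
mkdir -p pics; ls; cat > h.py <<'E'
from rig import r
import numpy as np, cv2
from scipy.spatial.transform import Rotation as R
def snap(name,f):
    s=r.snapshot(name); cv2.imwrite(f'pics/{f}.png',s['image'][:,:,::-1]); np.savez(f'pics/{f}.npz',**{k:s[k] for k in('fx','fy','cx','cy','extrinsics')}); return s
def ray(f,u,v,z):
    s=np.load(f'pics/{f}.npz'); T=s['extrinsics']
    d=T[:3,:3]@np.array([(u-s['cx'])/s['fx'],-(v-s['cy'])/s['fy'],-1]); o=T[:3,3]
    return (o+d*(z-o[2])/d[2]).round(1)
def proj(f,p):
    s=np.load(f'pics/{f}.npz'); T=s['extrinsics']; q=T[:3,:3].T@(np.array(p)-T[:3,3])
    return np.round([s['cx']+s['fx']*q[0]/-q[2], s['cy']-s['fy']*q[1]/-q[2]],1)
E
python3 - <<'E'
from h import *
for n in('scene','top'):
    s=snap(n,n+'0'); print(n,s['image'].shape,s['fx'],s['cx'],s['cy'],[k for k in s if k!='image'],np.round(s['extrinsics'],3).tolist())
    cv2.imwrite(f'pics/{n}0b.png',cv2.resize(s['image'][:,:,::-1],(800,600),interpolation=cv2.INTER_CUBIC))
print(r.pinch_z,r.observe())
E
```

```text
pics
scene (384, 512, 3) 485.63820398161914 252.69137572804678 189.01956570228865 ['fx', 'fy', 'cx', 'cy', 'extrinsics'] [[0.958, -0.247, 0.148, 759.59], [0.287, 0.797, -0.532, -955.552], [0.013, 0.552, 0.834, 1314.368], [0.0, 0.0, 0.0, 1.0]]
top (384, 512, 3) 500.0703328787097 255.97466182080686 182.31716403604617 ['fx', 'fy', 'cx', 'cy', 'extrinsics'] [[0.023, 0.98, -0.197, 217.172], [-1.0, 0.022, -0.006, -145.022], [-0.002, 0.197, 0.98, 1576.656], [0.0, 0.0, 0.0, 1.0]]
18.8 {'time_s': 0.1, 'joint_positions': array([-1.00286906e+00,  3.59312220e-01,  1.11574731e-02, -2.81951542e-04,
       -1.22408946e+00, -2.88134595e-01]), 'dq': array([ 0.000749  , -0.00199551,  0.00242778,  0.0001856 ,  0.00053243,
       -0.00065153]), 'effort': array([-2.95142898e-03, -5.84163702e+01,  2.93753368e+01,  7.01536596e+00,
        1.02256189e-02, -4.84033421e-05]), 'position': array([ 186.259369  , -648.29952763,  193.52620851]), 'tool_rot': array([ 4.37865555e-01, -3.11056467e+00, -2.24174271e-03]), 'contact_force': array([ 0.22533125, -0.02323654, -0.13716543]), 'torque': array([ 0.01031933, -0.01013445,  0.01670334]), 'grip_width': 0.9958759232806526}
```

View pics/scene0b.png

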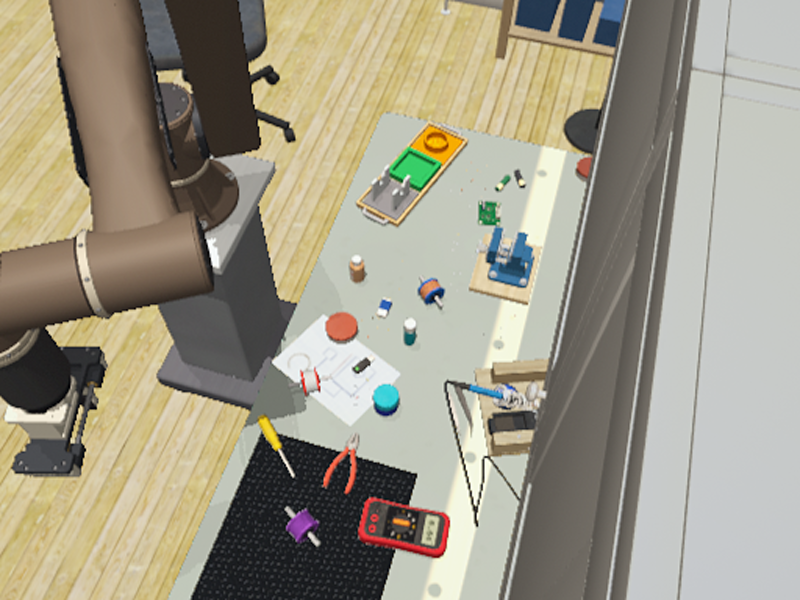

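View pics/top0b.png

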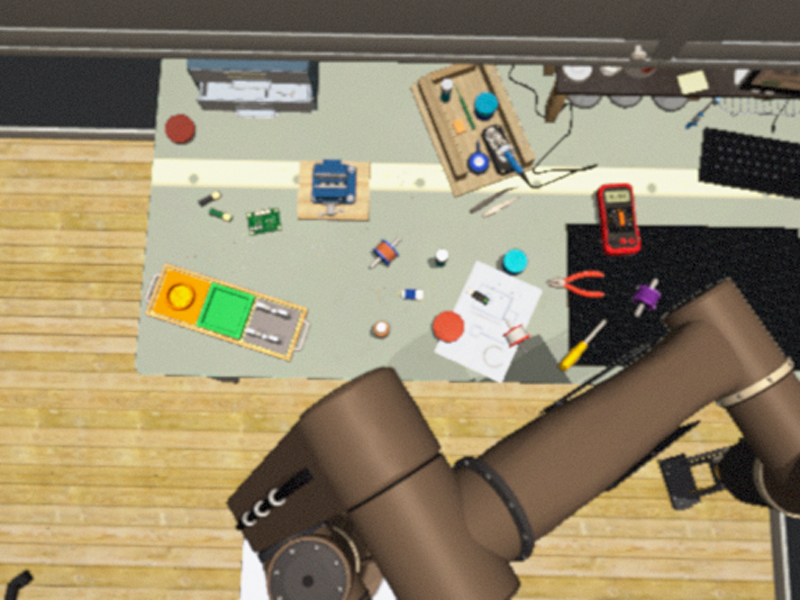

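The pictures show, in 800×600 top-view pixels:
- The caddy is at left, about (228,312), ordered cup, bay, cradle from left to right.
- The solder reel is at (516,335), the flux tub at (515,261) and the bottle at (381,328).
- The look-alikes are the copper reel (386,252), the tin (448,326) and the wax stick (441,257).

I'll enlarge crops next.

```bash
python3 - <<'E'
import cv2,numpy as np
def crop(n,x,y,w,h,k,o):
    im=cv2.imread(f'pics/{n}.png')[y:y+h,x:x+w]; im=cv2.resize(im,None,fx=k,fy=k,interpolation=cv2.INTER_CUBIC)
    for i in range(0,w,10):
        cv2.line(im,(i*k,0),(i*k,6),(0,0,0),1); cv2.putText(im,str(x+i),(i*k,16),0,.33,(0,0,255),1)
    for i in range(0,h,10):
        cv2.line(im,(0,i*k),(6,i*k),(0,0,0),1); cv2.putText(im,str(y+i),(8,i*k+4),0,.33,(0,0,255),1)
    cv2.imwrite(f'pics/{o}.png',im)
crop('top0',90,160,112,76,7,'c1')
crop('top0',230,145,125,90,6,'c2')
crop('scene0',170,155,100,115,5,'c3')
crop('scene0',222,72,84,76,7,'c4')
E
```

```text
(no output)
```

View pics/c1.png

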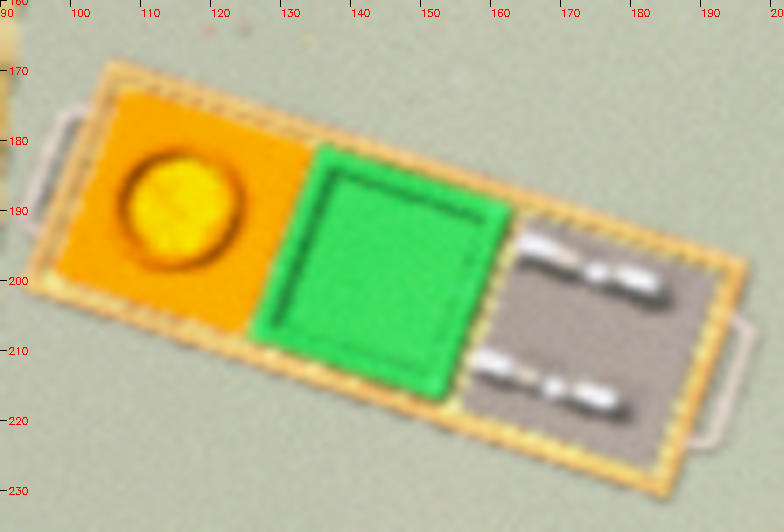

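View pics/c2.png

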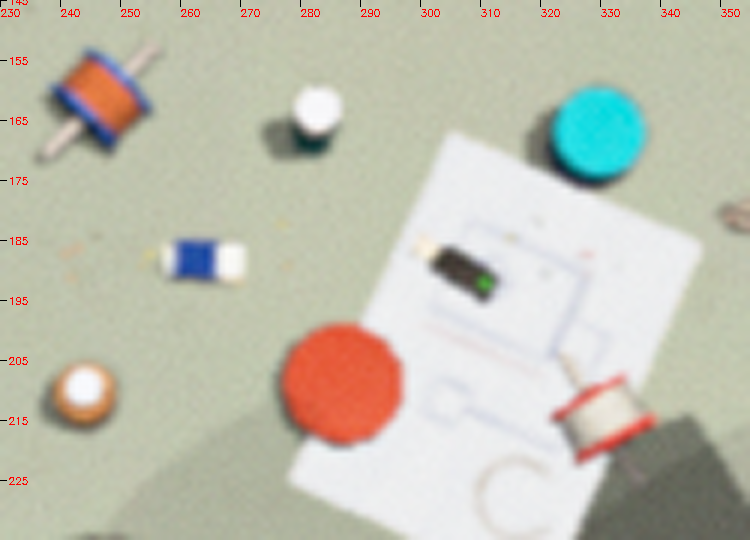

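```bash
python3 - <<'E'
from h import *
c=[ray('top0',90+x/7,160+y/7,16)[:2] for x,y in [(110,62),(748,262),(668,497),(30,288)]]
print('corners',*c,'ctr',np.mean(c,0), [np.linalg.norm(c[i]-c[i-1]).round(1) for i in range(4)])
c=np.array(c); d=(c[0]+c[3]-c[1]-c[2]); print('caddy y axis angle',np.degrees(np.arctan2(d[1],d[0])))
q=lambda x,y,z:ray('top0',230+x/6,145+y/6,z)
a,b=q(565,352,25),q(640,478,25); print('axle ends',a,b,np.linalg.norm(a-b),'mid',(a+b)/2,np.degrees(np.arctan2(*(a-b)[[1,0]])))
print('reel wire',q(605,418,38),'flange UL edge ends')
print('tub',q(598,132,48),'bottle',q(85,387,67), 'tin',q(342,384,24),'wax',q(318,110,70),'copper',q(103,97,30))
E
```

```text
corners [563.6 347.2] [477.5  51. ] [370.5  81.8] [458.3 374.7] ctr [467.475 213.675] [np.float64(108.8), np.float64(308.5), np.float64(111.3), np.float64(305.8)]
caddy y axis angle 73.55360714435999
axle ends [ 465.1 -350.4   25. ] [ 399.9 -389.    25. ] 75.76938695805852 mid [ 432.5 -369.7   25. ] 30.626573854388557
reel wire [ 429.1 -369.2   38. ] flange UL edge ends
tub [ 578.2 -365.1   48. ] bottle [ 435.  -101.2   67. ] tin [ 445.8 -234.1   24. ] wax [ 581.4 -217.6   70. ] copper [ 595.6 -105.4   30. ]
```

View pics/c3.png

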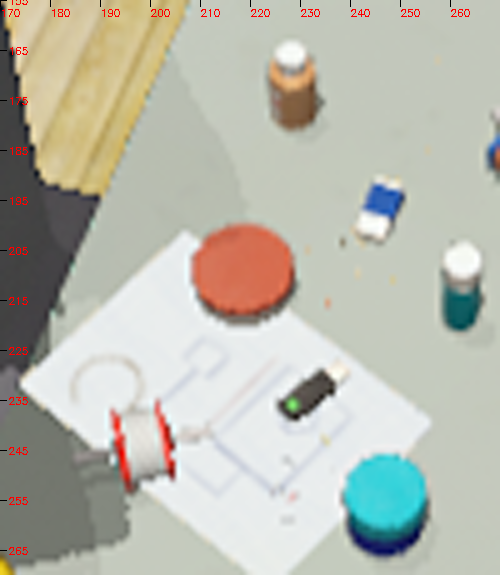

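View pics/c4.png

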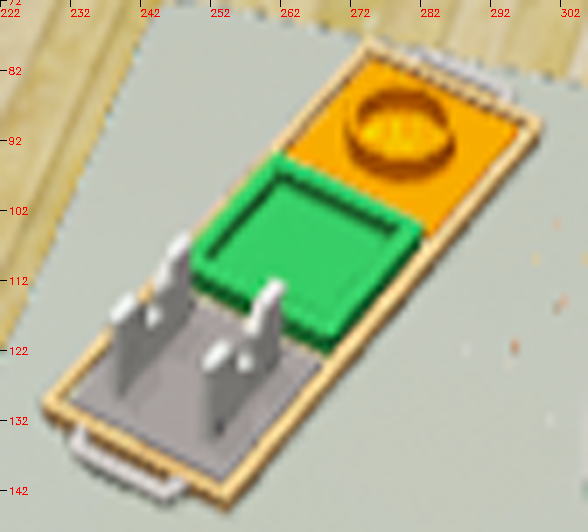

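```bash
python3 - <<'E'
from h import *
from scipy.optimize import least_squares
# triangulate
def tri(pt,ps,z):
    f=lambda p:np.r_[proj('top0',[*p,z])-pt,proj('scene0',[*p,z])-ps]
    s=least_squares(f,[450,-100],diff_step=1e-3); return s.x.round(1),s.fun.round(1)
q=lambda x,y:np.array([230+x/6,145+y/6]); w=lambda x,y:np.array([170+x/5,155+y/5])
print('tub',tri(q(598,132),w(386,495),48)); print('bottle',tri(q(85,387),w(291,53),67)); print('tin',tri(q(342,384),w(243,268),24))
print('axle far end',tri(q(565,352),w(203,431),24))
print('axle near end',tri(q(640,478),w(77,460),24))
loc=[(56,155),(56,-155),(-56,-155),(-56,155)]
pt=[(90+x/7,160+y/7) for x,y in [(110,62),(748,262),(668,497),(30,288)]]
ps=[(222+x/7,72+y/7) for x,y in [(540,125),(228,507),(44,405),(368,42)]]
def f(p):
    c,s=np.cos(p[2]),np.sin(p[2]); o=[]
    for l,a,b in zip(loc,pt,ps):
        P=[p[0]+c*l[0]-s*l[1],p[1]+s*l[0]+c*l[1],16]; o+=[*(proj('top0',P)-a),*(proj('scene0',P)-b)]
    return np.array(o)
s=least_squares(f,[467,213,-.28],diff_step=1e-3); print(s.x,np.degrees(s.x[2]),s.fun.round(1))
c,sn=np.cos(s.x[2]),np.sin(s.x[2])
for n,l in(('cradle',-98),('bay',0),('cup',98)): print(n,(s.x[0]-sn*l).round(1),(s.x[1]+c*l).round(1))
E
```

```text
tub (array([ 565.2, -100. ]), array([-84.6,   2.2,  19. , -74.6]))
bottle (array([ 435.7, -100. ]), array([-0.4, -0.3, -0.9,  0.4]))
tin (array([ 443.1, -190.1]), array([-14. ,   0.5,   2.3, -11.8]))
axle far end (array([ 465.1, -349.1]), array([-0.5,  0. ,  0. ,  0.5]))
axle near end (array([ 400.3, -388.8]), array([-0.2, -0.1,  0. ,  0.4]))
[ 4.69503955e+02  2.13812829e+02 -2.80980267e-01] -16.098983449025706 [ 0.1 -0.8 -0.1 -0.2  0.5 -0.8 -0.7 -0.1  0.5 -0.7 -1.5  0.5 -1.1 -0.1
 -1.3 -0.1]
cradle 442.3 119.7
bay 469.5 213.8
cup 496.7 308.0
```

```bash
cat >> h.py <<'E'
def go(x,y,z,yaw=None):
    """shift in present tool axes to TCP target (tool turning about its z does not alter the TCP), and turn about tool z so tool y points at yaw (mod 180)"""
    o=r.observe(); M=R.from_rotvec(o['tool_rot']).as_matrix(); d=np.array([x,y,z])-o['position']
    ya=np.degrees(np.arctan2(M[1,1],M[0,1])); L=M.T@d
    print('TCP',o['position'].round(1),'yaw_y',ya.round(2),'tilt',np.degrees(M.T@[0,0,-1.])[:2].round(2),'t',round(o['time_s'],2),'F',o['contact_force'].round(1),'w',round(o['grip_width']*88,1),'q',o['joint_positions'].round(2))
    print('SHIFT tool',L.round(1),'rows>=',np.linalg.norm(L)/41.7, 'TURN tool z', None if yaw is None else (-((yaw-ya+90)%180-90)).round(2))
E
python3 -c "
from h import *
go(432.5,-369,150,121.3)"
```

```text
TCP [ 186.3 -648.3  193.5] yaw_y 106.03 tilt [-0.01 -0.08] t 0.1 F [ 0.2 -0.  -0.1] w 87.6 q [-1.    0.36  0.01 -0.   -1.22 -0.29]
SHIFT tool [-313.8  200.4   43.8] rows>= 8.989998132934792 TURN tool z -15.27
```

```bash
python3 -m handwheel '{"hand":[1,1,1,1,1,1,1,1,1,1,1,1],"delta_pos":[[-31.4,20,4.4],[-31.4,20,4.4],[-31.4,20,4.4],[-31.4,20,4.4],[-31.4,20,4.4],[-31.4,20,4.4],[-31.4,20,4.4],[-31.4,20,4.4],[-31.4,20,4.4],[-31.4,20,4.4],[0,0,0],[0,0,0]],"dr":[[0,0,0],[0,0,0],[0,0,0],[0,0,0],[0,0,0],[0,0,0],[0,0,0],[0,0,0],[0,0,0],[0,0,-5.1],[0,0,-5.1],[0,0,-5.1]]}'
python3 -c "
from h import *
go(432.5,-369,150,121.3); s=snap('wrist','w1'); cv2.imwrite('pics/w1b.png',cv2.resize(s['image'][:,:,::-1],(800,600),interpolation=cv2.INTER_CUBIC))
print(s['fx'],s['extrinsics'].round(3).tolist())"
```

```text
time_s: 1.1
position: [434.1, -367.8, 149.7]
tool_rot: [0.86, -3.021, -0.001]
contact_force: [0.0, -0.1, 1.0]
grip_width: 1.001
TCP [ 434.1 -367.8  149.7] yaw_y 121.78 tilt [-0.03 -0.06] t 1.1 F [ 0.  -0.1  1. ] w 88.1 q [-0.36  0.22 -0.29 -0.   -1.06 -0.66]
SHIFT tool [ 2.  -0.2 -0.3] rows>= 0.04898485277414939 TURN tool z 0.48
292.86080711480355 [[-0.527, -0.816, -0.238, 368.856], [0.85, -0.506, -0.149, -407.412], [0.001, -0.281, 0.96, 339.399], [0.0, 0.0, 0.0, 1.0]]
```

View pics/w1b.png

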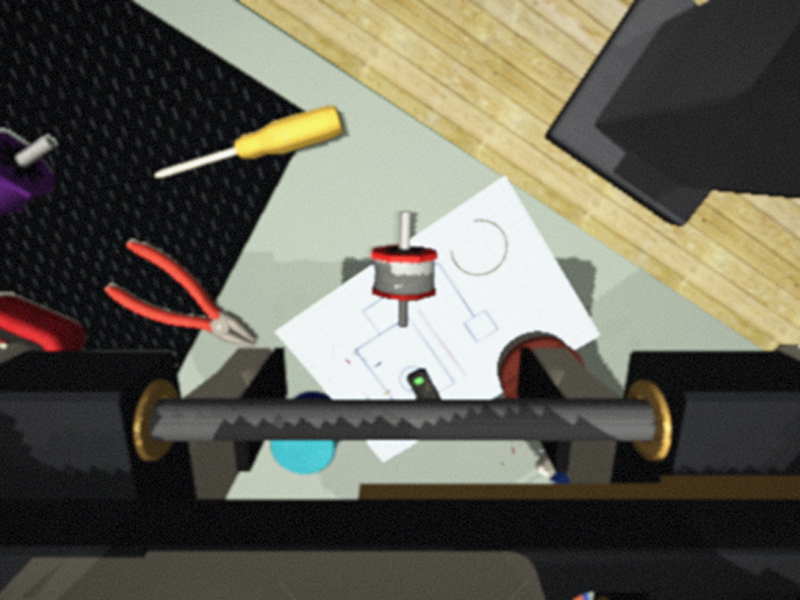

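The reel is centred between the fingers in the wrist image, with its axle running from (405,214) to (403,325). The tin is near the right finger at (540,365).

```bash
python3 - <<'E'
from h import *
a,b=[ray('w1',x*.64,y*.64,z) for x,y,z in((405,213,25),(403,325,25))]
print(a,b,np.linalg.norm(a-b),(a+b)/2,np.degrees(np.arctan2(*(b-a)[[1,0]])))
for (x,y) in((372,262),(436,260),(372,292),(437,290)): print(ray('w1',x*.64,y*.64,30))
go(432.5,-369.5,10,121.3)
# tin clearance of fingers: backs at +-65 along tool y
for s in(-1,1):
  p=np.array([432.5,-369.5])+s*65*np.array([np.cos(np.radians(121.3)),np.sin(np.radians(121.3))]); print(p,np.linalg.norm(p-[445,-234]),np.linalg.norm(p-[578,-365]))
E
```

```text
[ 396.3 -387.3   25. ] [ 465.8 -345.7   25. ] 80.99882715200265 [ 431.05 -366.5    25.  ] 30.903100425670214
[ 436.3 -389.2   30. ]
[ 411.8 -352.5   30. ]
[ 454.8 -378.2   30. ]
[ 429.5 -340.2   30. ]
TCP [ 433.6 -368.5  149.9] yaw_y 122.08 tilt [-0.02 -0.05] t 1.15 F [ 0.2 -0.1 -0.1] w 87.9 q [-0.36  0.22 -0.29 -0.   -1.06 -0.65]
SHIFT tool [  1.4  -0.4 139.9] rows>= 3.3549485596149333 TURN tool z 0.78
[ 466.26874227 -425.03982396] 192.22011792730024 126.84105965509262
[ 398.73125773 -313.96017604] 92.38195854177806 186.39298695383698
```

```bash
python3 -m handwheel '{"hand":[1,1,1,1,1,1,0.3,0.3,0.3,0.3,0.3,0.3],"delta_pos":[[1.2,0,30],[0,0,30],[0,0,30],[0,0,30],[0,0,19],[0,0,0],[0,0,0],[0,0,0],[0,0,0],[0,0,0],[0,0,0],[0,0,0]],"dr":[[0,0,1],[0,0,0],[0,0,0],[0,0,0],[0,0,0],[0,0,0],[0,0,0],[0,0,0],[0,0,0],[0,0,0],[0,0,0],[0,0,0]]}'
```

```text
time_s: 2.15
position: [432.4, -370.6, 12.3]
tool_rot: [-0.821, 3.031, -0.001]
contact_force: [-0.2, -0.4, 0.4]
grip_width: 0.608
```

```bash
python3 -m handwheel '{"hand":[0.3,0.3,0.3,0.3,0.3,0.3],"delta_pos":[[0,0,0],[0,0,0],[0,0,0],[0,0,0],[0,0,0],[0,0,0]],"dr":[[0,0,0],[0,0,0],[0,0,0],[0,0,0],[0,0,0],[0,0,0]]}'; python3 -c "
from h import *
go(432.4,-370,130)"
```

```text
time_s: 2.65
position: [431.8, -370.3, 11.5]
tool_rot: [0.822, -3.032, -0.0]
contact_force: [-0.4, 1.4, 3.5]
grip_width: 0.302
TCP [ 431.8 -370.3   11.5] yaw_y 120.33 tilt [-0.01 -0.02] t 2.65 F [-0.4  1.4  3.5] w 26.6 q [-0.36  0.37 -0.45 -0.   -0.75 -0.68]
SHIFT tool [  -0.7   -0.  -118.5] rows>= 2.8422577514066014 TURN tool z None
```

The opening went to 26 mm, narrower than the reel, so the fingers missed it. I'll look.

```bash
python3 -c "
from h import *
s=snap('wrist','w2'); a=cv2.resize(s['image'][100:384,100:420,::-1],(640,568),interpolation=cv2.INTER_CUBIC); cv2.imwrite('pics/w2b.png',a); print(s['extrinsics'].round(3).tolist())"
```

```text
[[-0.505, -0.828, -0.242, 365.4], [0.863, -0.485, -0.142, -408.206], [0.001, -0.281, 0.96, 201.128], [0.0, 0.0, 0.0, 1.0]]
```

View pics/w2b.png

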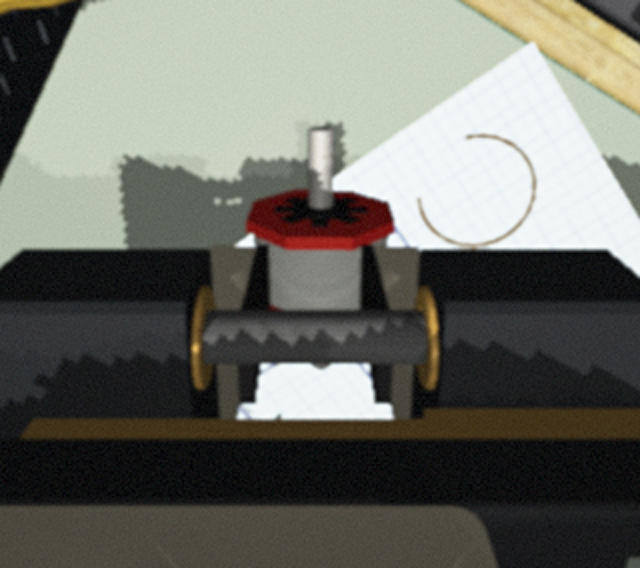

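The pads slipped between the flanges and lie against the wire core. This is a sound grip and self-centring along the axle. I'll close further to grip it, then lift and check.

```bash
python3 -m handwheel '{"hand":[0.1,0.1,0.1,0.1,0.1,0.1],"delta_pos":[[0,0,0],[0,0,0],[0,0,0],[0,0,0],[0,0,0],[0,0,0]],"dr":[[0,0,0],[0,0,0],[0,0,0],[0,0,0],[0,0,0],[0,0,0]]}'; python3 -m handwheel '{"hand":[0.1,0.1,0.1,0.1,0.1,0.1,0.1,0.1],"delta_pos":[[0,0,-10],[0,0,-20],[0,0,-20],[0,0,-30],[0,0,-30],[0,0,-20],[0,0,0],[0,0,0]],"dr":[[0,0,0],[0,0,0],[0,0,0],[0,0,0],[0,0,0],[0,0,0],[0,0,0],[0,0,0]]}'; python3 -c "
from h import *
go(432.4,-370,140)
s=snap('wrist','w3'); a=cv2.resize(s['image'][100:384,100:420,::-1],(640,568),interpolation=cv2.INTER_CUBIC); cv2.imwrite('pics/w3b.png',a)"
```

```text
time_s: 3.2
position: [432.0, -370.5, 12.2]
tool_rot: [-0.822, 3.032, -0.001]
contact_force: [-3.0, 3.2, 10.4]
grip_width: 0.238
time_s: 3.87
position: [432.8, -370.8, 143.1]
tool_rot: [-0.821, 3.029, -0.003]
contact_force: [0.5, 0.6, -0.8]
grip_width: 0.097
TCP [ 432.8 -370.8  143.1] yaw_y 120.33 tilt [0.13 0.16] t 3.87 F [ 0.5  0.6 -0.8] w 8.6 q [-0.37  0.22 -0.3   0.   -1.04 -0.68]
SHIFT tool [-0.1  0.9  3.1] rows>= 0.07859724442690627 TURN tool z None
```

View pics/w3b.png

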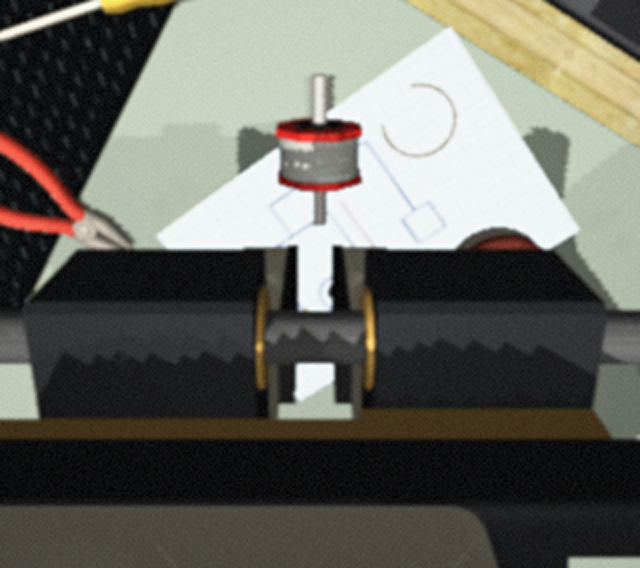

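```bash
python3 - <<'E'
from h import *
a,b=[ray('w3',100+x/2,100+y/2,25) for x,y in((319,75),(319,224))]
print(a,b,np.linalg.norm(a-b),(a+b)/2,np.degrees(np.arctan2(*(b-a)[[1,0]])))
f=lambda n,p:(proj(n,p)-100)*2
for p in([432,-370,12],[432,-370,31],[431.5,-367,23]): print('w2',p,f('w2',p))
print('w3',f('w3',[432.8,-370.8,143]),f('w3',[432.8,-370.8,162]))
x=np.array([np.cos(np.radians(31)),np.sin(np.radians(31))])
for s in(-42,-15,0,15,42):print('axle',s,f('w2',[*(np.array([431.5,-367.5])+s*x),23]))
E
```

```text
[ 395.3 -389.1   25. ] [ 466.7 -347.1   25. ] 82.83694827792726 [ 431.  -368.1   25. ] 30.465544919459887
w2 [432, -370, 12] [311.8 236.6]
w2 [432, -370, 31] [311.6 259.4]
w2 [431.5, -367, 23] [320.4 252.4]
w3 [311.6 235. ] [311.2 257.6]
axle -42 [317.8 126. ]
axle -15 [318.6 208.6]
axle 0 [319.  251.6]
axle 15 [319.4 292.8]
axle 42 [320.2 362.8]
```

The fingers closed past the core, because the pads gripped above the cylinder's centre line and slid off. The reel still stands at (431,-368). I'll regrip with the grasp point exactly at axle height.

```bash
python3 -m handwheel '{"hand":[0.9,0.9,0.9,0.9,0.9,0.9,0.9,0.9,0.9,0.9,0.9,0.9],"delta_pos":[[0,0,0],[0,0,0],[0,0,0],[0,0,0],[0,0,0],[0,0,0],[0,0,0],[0,0,20],[0,0,20],[0,0,20],[0,0,20],[0,0,0]],"dr":[[0,0,0],[0,0,0],[0,0,0],[0,0,0],[0,0,0],[0,0,0],[0,0,0],[0,0,0],[0,0,0],[0,0,0],[0,0,0],[0,0,0]]}';  python3 -m handwheel '{"hand":[0.9,0.9,0.9,0.9,0.1,0.1,0.1,0.1,0.1,0.1,0.1,0.1],"delta_pos":[[0,0,20],[0,0,20],[0,0,19],[0,0,0],[0,0,0],[0,0,0],[0,0,0],[0,0,0],[0,0,0],[0,0,0],[0,0,0],[0,0,0]],"dr":[[0,0,0],[0,0,0],[0,0,0],[0,0,0],[0,0,0],[0,0,0],[0,0,0],[0,0,0],[0,0,0],[0,0,0],[0,0,0],[0,0,0]]}'; python3 -m handwheel '{"hand":[0.1,0.1,0.1,0.1,0.1,0.1],"delta_pos":[[0,0,0],[0,0,0],[0,0,0],[0,0,0],[0,0,0],[0,0,0]],"dr":[[0,0,0],[0,0,0],[0,0,0],[0,0,0],[0,0,0],[0,0,0]]}'; python3 -m handwheel '{"hand":[0.1,0.1,0.1],"delta_pos":[[0,0,0],[0,0,0],[0,0,0]],"dr":[[0,0,0],[0,0,0],[0,0,0]]}'
```

```text
time_s: 4.92
position: [429.5, -369.1, 57.7]
tool_rot: [0.819, -3.028, -0.007]
contact_force: [-1.0, -0.2, -0.7]
grip_width: 0.883
time_s: 5.92
position: [432.0, -370.4, 3.0]
tool_rot: [-0.822, 3.032, -0.0]
contact_force: [-1.2, 1.5, 6.0]
grip_width: 0.438
time_s: 6.42
position: [432.0, -370.4, 3.0]
tool_rot: [-0.822, 3.032, -0.0]
contact_force: [-1.5, 2.2, 6.3]
grip_width: 0.437
time_s: 6.67
position: [431.9, -370.4, 3.0]
tool_rot: [-0.822, 3.032, -0.0]
contact_force: [-0.9, 2.0, 5.5]
grip_width: 0.436
```

```bash
python3 -c "
from h import *
s=snap('wrist','w4'); a=cv2.resize(s['image'][140:330,160:360,::-1],(600,570),interpolation=cv2.INTER_CUBIC)
s=snap('scene','s4'); b=cv2.resize(s['image'][200:285,160:250,::-1],None,fx=6.7,fy=6.7,interpolation=cv2.INTER_CUBIC)[:569]
h=min(a.shape[0],b.shape[0]); c=np.hstack([a[:h],b[:h]]); c=cv2.resize(c,(800,int(c.shape[0]*800/c.shape[1]))); cv2.imwrite('pics/w4b.png',c)
go(432,-370,3,121)"
```

```text
TCP [ 432.  -370.4    3. ] yaw_y 120.35 tilt [0.   0.01] t 6.77 F [-2.1  2.4  6.9] w 38.4 q [-0.36  0.38 -0.45  0.   -0.74 -0.68]
SHIFT tool [-0.2  0.3  0. ] rows>= 0.009624334253109525 TURN tool z -0.65
```

View pics/w4b.png

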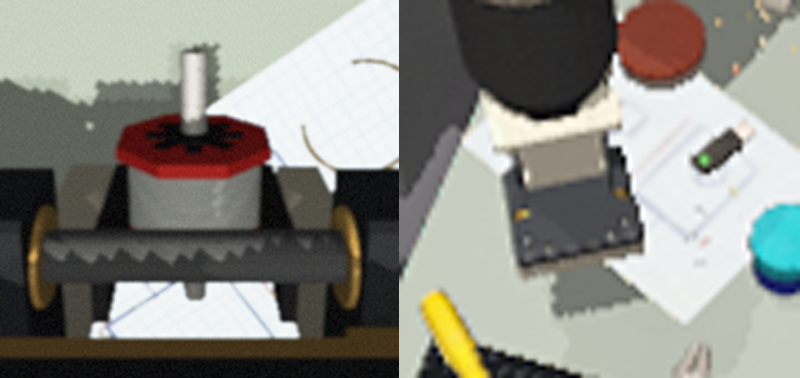

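The wire core is about 40 mm across and is now held at 38.4 mm, close to its full diameter. I'll do a slow test lift.

```bash
python3 -m handwheel '{"hand":[0.1,0.1,0.1,0.1,0.1,0.1],"delta_pos":[[0,0,-2],[0,0,-2],[0,0,-2],[0,0,-2],[0,0,0],[0,0,0]],"dr":[[0,0,0],[0,0,0],[0,0,0],[0,0,0],[0,0,0],[0,0,0]]}'
```

```text
time_s: 7.27
position: [432.5, -370.9, 11.7]
tool_rot: [-0.823, 3.031, -0.002]
contact_force: [-1.7, 2.7, 11.2]
grip_width: 0.237
```

The opening versus height fits the octagon's bevel exactly if the true fingertips sit about 33 mm above the reported TCP. The wrist pictures agree: the tips show about 32 mm higher than the projected TCP. I'll reopen and go lower, watching the force.

```bash
python3 -m handwheel '{"hand":[0.9,0.9,0.9,0.9,0.9,0.9,0.9,0.9,0.9,0.9,0.9,0.9],"delta_pos":[[0,0,0],[0,0,0],[0,0,0],[0,0,0],[0,0,0],[0,0,0],[0,0,0],[0,0,0],[0,0,4],[0,0,5],[0,0,5],[0,0,0]],"dr":[[0,0,0],[0,0,0],[0,0,0],[0,0,0],[0,0,0],[0,0,0],[0,0,0],[0,0,0],[0,0,0],[0,0,0],[0,0,0],[0,0,0]]}';  python3 -m handwheel '{"hand":[0.9,0.9,0.9,0.9,0.9],"delta_pos":[[0,0,5],[0,0,5],[0,0,5],[0,0,0],[0,0,0]],"dr":[[0,0,0],[0,0,0],[0,0,0],[0,0,0],[0,0,0]]}'
```

```text
time_s: 8.27
position: [431.0, -370.0, -5.1]
tool_rot: [0.821, -3.031, -0.002]
contact_force: [-0.3, 0.6, 0.1]
grip_width: 0.898
time_s: 8.68
position: [431.6, -370.3, -19.1]
tool_rot: [0.822, -3.031, -0.001]
contact_force: [0.1, -0.3, -0.3]
grip_width: 0.9
```

A TCP of z = -19 is free of contact, so the offset is real. I'll go down another 6 mm and grip.

```bash
python3 -m handwheel '{"hand":[0.9,0.9,0.9,0.3,0.3,0.3,0.3,0.3,0.3,0.3,0.3,0.3],"delta_pos":[[0,0,3],[0,0,3],[0,0,0],[0,0,0],[0,0,0],[0,0,0],[0,0,0],[0,0,0],[0,0,0],[0,0,0],[0,0,0],[0,0,0]],"dr":[[0,0,0],[0,0,0],[0,0,0],[0,0,0],[0,0,0],[0,0,0],[0,0,0],[0,0,0],[0,0,0],[0,0,0],[0,0,0],[0,0,0]]}';  python3 -m handwheel '{"hand":[0.3,0.3,0.3,0.3,0.3,0.3,0.3,0.3],"delta_pos":[[0,0,0],[0,0,0],[0,0,-2],[0,0,-3],[0,0,-5],[0,0,-5],[0,0,0],[0,0,0]],"dr":[[0,0,0],[0,0,0],[0,0,0],[0,0,0],[0,0,0],[0,0,0],[0,0,0],[0,0,0]]}'
```

```text
time_s: 9.68
position: [432.0, -370.4, -24.5]
tool_rot: [-0.822, 3.032, -0.0]
contact_force: [-0.5, 0.1, 1.6]
grip_width: 0.527
time_s: 10.35
position: [432.3, -370.6, -9.1]
tool_rot: [-0.822, 3.031, -0.001]
contact_force: [0.4, 0.2, -1.6]
grip_width: 0.521
```

Gripped at 45.8 mm and lifted, with the weight showing in the force. I'll raise it and carry it to the cradle.

```bash
python3 -m handwheel '{"hand":[0.3,0.3,0.3,0.3,0.3],"delta_pos":[[0,0,-20],[0,0,-25],[0,0,-25],[0,0,-20],[0,0,0]],"dr":[[0,0,0],[0,0,0],[0,0,0],[0,0,0],[0,0,0]]}'; python3 -c "
from h import *
go(442.3,119.7,80,73.9)"
```

```text
time_s: 10.77
position: [434.3, -371.8, 84.7]
tool_rot: [-0.822, 3.027, -0.008]
contact_force: [1.2, 0.1, -1.5]
grip_width: 0.525
TCP [ 434.3 -371.8   84.7] yaw_y 120.38 tilt [0.19 0.34] t 10.77 F [ 1.2  0.1 -1.5] w 46.2 q [-0.37  0.28 -0.37  0.   -0.91 -0.68]
SHIFT tool [-255.4  420.     3.1] rows>= 11.788243071084867 TURN tool z 46.48
```

```bash
python3 -m handwheel '{"hand":[0.3,0.3,0.3,0.3,0.3,0.3,0.3,0.3,0.3,0.3,0.3,0.3],"delta_pos":[[-12,20,0],[-17,28,0],[-17,28,0],[-17,28,0],[-17,28,0],[-17,28,0],[-17,28,0],[-17,28,0],[-17,28,0],[-17,28,0],[-17,28,0],[-17,28,0]],"dr":[[0,0,0],[0,0,0],[0,0,0],[0,0,0],[0,0,0],[0,0,0],[0,0,0],[0,0,0],[0,0,0],[0,0,0],[0,0,0],[0,0,0]]}'; python3 -m handwheel '{"hand":[0.3,0.3,0.3,0.3,0.3,0.3,0.3,0.3,0.3,0.3,0.3,0.3],"delta_pos":[[-17,28,0],[-17,28,0],[-15,25,0],[-8,11,0],[0,0,0],[0,0,0],[0,0,0],[0,0,0],[0,0,0],[0,0,0],[0,0,0],[0,0,0]],"dr":[[0,0,0],[0,0,0],[0,0,0],[0,0,0],[0,0,5],[0,0,7],[0,0,7],[0,0,7],[0,0,7],[0,0,7],[0,0,6.5],[0,0,0]]}';python3 -c "
from h import *
go(442.3,119.7,80,73.9)
s=snap('wrist','w5'); a=cv2.resize(s['image'][60:300,100:420,::-1],(640,480),interpolation=cv2.INTER_CUBIC); cv2.imwrite('pics/w5b.png',a)"
```

```text
time_s: 11.77
position: [437.4, 14.7, 80.1]
tool_rot: [0.822, -3.032, -0.0]
contact_force: [0.6, 0.0, -1.3]
grip_width: 0.519
time_s: 12.77
position: [440.4, 120.9, 79.9]
tool_rot: [-0.45, -3.109, 0.001]
contact_force: [0.6, 0.5, -2.2]
grip_width: 0.529
TCP [440.4 120.9  79.9] yaw_y 73.51 tilt [-0.03  0.03] t 12.77 F [ 0.6  0.5 -2.2] w 46.5 q [ 0.7   0.11 -0.61 -0.   -0.85 -2.56]
SHIFT tool [-2.1 -0.7 -0.1] rows>= 0.0533643875782285 TURN tool z -0.39
```

View pics/w5b.png

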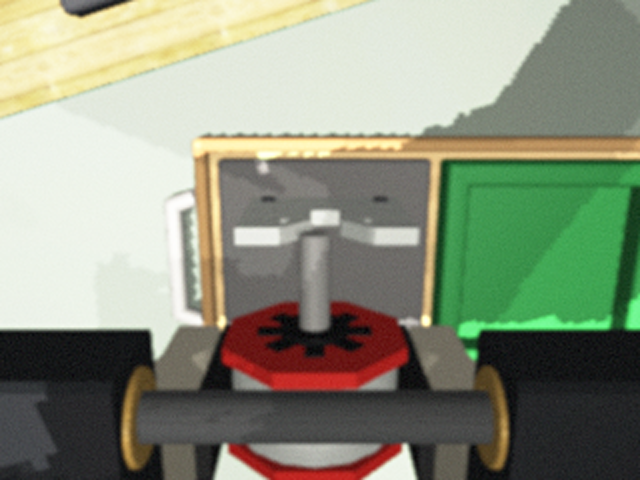

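```bash
python3 - <<'E'
from h import *
q=lambda x,y,z:ray('w5',100+x/2,60+y/2,z)
a,b=q(234,237,72),q(419,236,72); print('plate',a,b,np.linalg.norm(a-b),(a+b)/2,np.degrees(np.arctan2(*(b-a)[[1,0]])))
e,f=q(315,236,127.5),q(315,330,127.5); print('axle end/flange',e,f,np.linalg.norm(e-f))
# caddy frame
t=np.radians(-16.1); X=np.array([np.cos(t),np.sin(t)]); Y=np.array([-np.sin(t),np.cos(t)])
c=np.array([442.3,119.7])
for n,p in(('plate mid',(a+b)/2),('axle end',e),('flange',f),('TCP',np.array([440.4,120.9,0]))): print(n,((p[:2]-c)@X).round(1),((p[:2]-c)@Y).round(1))
E
```

```text
plate [407.2 102.   72. ] [425.1 163.8  72. ] 64.34011190540473 [416.15 132.9   72.  ] 73.84665705061401
axle end/flange [401.4 133.1 127.5] [425.7 125.9 127.5] 25.34423011259171
plate mid -28.8 5.4
axle end -43.0 1.5
flange -17.7 1.4
TCP -2.2 0.6
```

The slot mouth is at crop (326,236) and the axle end at (315,236), so by the same camera the slot lies about 3–4 mm further along tool y. I'll shift +3 and descend in stages.

```bash
python3 -m handwheel '{"hand":[0.3,0.3,0.3,0.3,0.3,0.3,0.3],"delta_pos":[[0,3,0],[0,0,15],[0,0,15],[0,0,15],[0,0,15],[0,0,0],[0,0,0]],"dr":[[0,0,-0.3],[0,0,0],[0,0,0],[0,0,0],[0,0,0],[0,0,0],[0,0,0]]}'; python3 -m handwheel '{"hand":[0.3,0.3,0.3,0.3,0.3],"delta_pos":[[0,0,3],[0,0,3],[0,0,3],[0,0,0],[0,0,0]],"dr":[[0,0,0],[0,0,0],[0,0,0],[0,0,0],[0,0,0]]}';python3 -c "
from h import *
go(442.3,119.7,-1.5,73.9)
s=snap('wrist','w6'); a=cv2.resize(s['image'][80:300,120:400,::-1],(700,550),interpolation=cv2.INTER_CUBIC); cv2.imwrite('pics/w6b.png',a)"
```

```text
time_s: 13.4
position: [441.2, 123.9, 20.0]
tool_rot: [-0.43, -3.111, 0.003]
contact_force: [0.2, 0.5, -1.7]
grip_width: 0.523
time_s: 13.82
position: [441.7, 124.3, 11.5]
tool_rot: [0.433, 3.111, 0.0]
contact_force: [0.3, 0.0, -1.4]
grip_width: 0.518
TCP [441.7 124.3  11.5] yaw_y 74.14 tilt [ 0.01 -0.01] t 13.82 F [ 0.3  0.  -1.4] w 45.6 q [ 0.71  0.22 -0.69  0.   -0.67 -2.55]
SHIFT tool [-1.9 -4.2 13. ] rows>= 0.33091407443622906 TURN tool z 0.24
```

View pics/w6b.png

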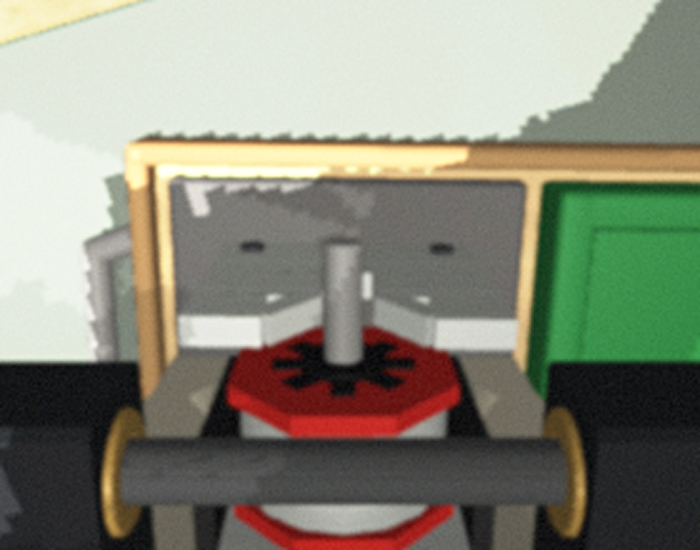

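The axle is at x 344 and the slot centre at 348, about 0.7 mm off. I'll correct and lower it to the slot bottoms.

```bash
python3 -m handwheel '{"hand":[0.3,0.3,0.3,0.3,0.3,0.3,0.3,0.3],"delta_pos":[[0,0.7,0],[0,0,2],[0,0,2],[0,0,2],[0,0,2],[0,0,2],[0,0,0],[0,0,0]],"dr":[[0,0,0],[0,0,0],[0,0,0],[0,0,0],[0,0,0],[0,0,0],[0,0,0],[0,0,0]]}'; python3 -m handwheel '{"hand":[0.3,0.3,0.3,0.3],"delta_pos":[[0,0,1],[0,0,1],[0,0,0],[0,0,0]],"dr":[[0,0,0],[0,0,0],[0,0,0],[0,0,0]]}'
```

```text
time_s: 14.53
position: [441.7, 124.8, 1.2]
tool_rot: [-0.434, -3.111, 0.001]
contact_force: [0.6, 0.7, -1.5]
grip_width: 0.523
time_s: 14.87
position: [441.8, 124.9, -0.7]
tool_rot: [-0.434, -3.111, 0.0]
contact_force: [0.4, 0.0, -1.1]
grip_width: 0.523
```

```bash
python3 -m handwheel '{"hand":[0.3,0.3,0.3],"delta_pos":[[0,0,0.7],[0,0,0],[0,0,0]],"dr":[[0,0,0],[0,0,0],[0,0,0]]}'; python3 -m handwheel '{"hand":[0.3,0.3,0.3],"delta_pos":[[0,0,0.8],[0,0,0],[0,0,0]],"dr":[[0,0,0],[0,0,0],[0,0,0]]}'
```

```text
time_s: 15.12
position: [441.8, 124.9, -1.3]
tool_rot: [0.434, 3.112, 0.0]
contact_force: [-0.0, -0.6, -1.1]
grip_width: 0.524
time_s: 15.37
position: [441.9, 125.0, -1.8]
tool_rot: [0.433, 3.111, 0.0]
contact_force: [-1.9, 0.4, 4.5]
grip_width: 0.52
```

Seated: contact at the predicted height with +4.5 N. Now release and rise.

```bash
python3 -m handwheel '{"hand":[0.65,0.65,0.65,0.65,0.65,0.65,0.65,0.65,0.65,0.65,0.65,0.65],"delta_pos":[[0,0,0],[0,0,0],[0,0,0],[0,0,0],[0,0,0],[0,0,-3],[0,0,-8],[0,0,-20],[0,0,-20],[0,0,-20],[0,0,-16],[0,0,0]],"dr":[[0,0,0],[0,0,0],[0,0,0],[0,0,0],[0,0,0],[0,0,0],[0,0,0],[0,0,0],[0,0,0],[0,0,0],[0,0,0],[0,0,0]]}';python3 -c "
from h import *
go(578.2,-365,85,90)
s=snap('wrist','w7'); a=cv2.resize(s['image'][80:300,120:400,::-1],(420,330),interpolation=cv2.INTER_CUBIC); s=snap('scene','s7');b=cv2.resize(s['image'][90:150,225:289,::-1],(352,330),interpolation=cv2.INTER_CUBIC);cv2.imwrite('pics/w7b.png',np.hstack([a,b]))"
```

```text
time_s: 16.37
position: [443.8, 126.2, 88.8]
tool_rot: [0.432, 3.107, 0.006]
contact_force: [0.7, -0.6, 0.7]
grip_width: 0.65
TCP [443.8 126.2  88.8] yaw_y 74.17 tilt [ 0.23 -0.26] t 16.37 F [ 0.7 -0.6  0.7] w 57.2 q [ 0.71  0.1  -0.6   0.   -0.87 -2.55]
SHIFT tool [-263.3 -435.9    2.9] rows>= 12.211727144139818 TURN tool z -15.83
```

View pics/w7b.png

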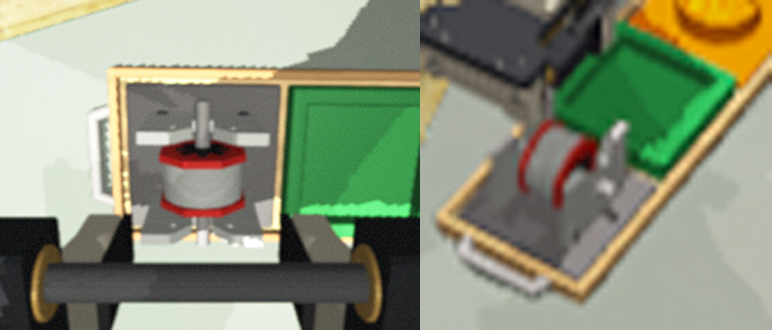

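Both axle ends are in the slots in the wrist view, at (203,120) and (203,235), and the reel is level between the plates. Next is the tub. I'll travel there and measure the cyan lid from above.

```bash
python3 -m handwheel '{"hand":[1,1,1,1,1,1,1,1,1,1,1,1],"delta_pos":[[-13,-22,0],[-18,-29.8,0],[-18,-29.8,0],[-18,-29.8,0],[-18,-29.8,0],[-18,-29.8,0],[-18,-29.8,0],[-18,-29.8,0],[-18,-29.8,0],[-18,-29.8,0],[-18,-29.8,0],[-18,-29.8,0]],"dr":[[0,0,0],[0,0,0],[0,0,0],[0,0,0],[0,0,0],[0,0,0],[0,0,0],[0,0,0],[0,0,0],[0,0,0],[0,0,0],[0,0,0]]}'; python3 -m handwheel '{"hand":[1,1,1,1,1,1,1,1,1,1,1,1],"delta_pos":[[-18,-29.8,0],[-18,-29.8,0],[-12,-20,0],[-4,-6,0],[0,0,0],[0,0,0],[0,0,0],[0,0,0],[0,0,0],[0,0,0],[0,0,0],[0,0,0]],"dr":[[0,0,0],[0,0,0],[0,0,0],[0,0,0],[0,0,-6],[0,0,-6],[0,0,-6],[0,0,-6],[0,0,-6],[0,0,-6],[0,0,0],[0,0,0]]}';cat >> h.py <<'E'
def blob(f,s,lo,hi,z):
    h=cv2.cvtColor(s['image'],cv2.COLOR_RGB2HSV); m=cv2.inRange(h,lo,hi)
    n,_,st,c=cv2.connectedComponentsWithStats(m)
    for i in sorted(range(1,n),key=lambda i:-st[i,4])[:3]: print(f,st[i].tolist(),c[i].round(1),ray(f,*c[i],z))
E
python3 -c "
from h import *
go(578.2,-365,-15,110)
s=snap('wrist','w8'); blob('w8',s,(83,120,90),(98,255,255),48)"
```

```text
time_s: 17.47
position: [548.5, -270.9, 83.6]
tool_rot: [-0.434, -3.109, -0.0]
contact_force: [1.4, 1.0, -0.5]
grip_width: 1.002
time_s: 18.47
position: [575.3, -365.2, 84.1]
tool_rot: [0.544, -3.093, -0.001]
contact_force: [-0.0, 0.7, 0.5]
grip_width: 1.002
TCP [ 575.3 -365.2   84.1] yaw_y 109.96 tilt [-0.06 -0.06] t 18.47 F [-0.   0.7  0.5] w 88.1 q [-0.28  0.45 -0.11 -0.   -1.01 -0.94]
SHIFT tool [-2.9 -0.9 99.1] rows>= 2.3765316677670834 TURN tool z -0.04
w8 [228, 177, 57, 55, 2393] [256.  205.3] [ 578.6 -364.    48. ]
```

```bash
python3 -m handwheel '{"hand":[1,1,1,1,1,1,1,1,0.3,0.3,0.3,0.3],"delta_pos":[[-3,0,10],[0,0,20],[0,0,20],[0,0,20],[0,0,15],[0,0,9],[0,0,5],[0,0,0],[0,0,0],[0,0,0],[0,0,0],[0,0,0]],"dr":[[0,0,0],[0,0,0],[0,0,0],[0,0,0],[0,0,0],[0,0,0],[0,0,0],[0,0,0],[0,0,0],[0,0,0],[0,0,0],[0,0,0]]}'; python3 -m handwheel '{"hand":[0.3,0.3,0.3,0.3,0.3,0.3,0.3,0.3],"delta_pos":[[0,0,0],[0,0,0],[0,0,0],[0,0,0],[0,0,0],[0,0,0],[0,0,0],[0,0,0]],"dr":[[0,0,0],[0,0,0],[0,0,0],[0,0,0],[0,0,0],[0,0,0],[0,0,0],[0,0,0]]}'
```

```text
time_s: 19.52
position: [579.1, -364.9, -13.2]
tool_rot: [-0.549, 3.092, -0.001]
contact_force: [0.4, -0.0, 0.4]
grip_width: 0.759
time_s: 20.18
position: [578.7, -364.8, -13.8]
tool_rot: [-0.549, 3.093, -0.0]
contact_force: [-0.7, 1.3, 4.5]
grip_width: 0.552
```

```bash
python3 -m handwheel '{"hand":[0.3,0.3,0.3,0.3,0.3,0.3,0.3,0.3,0.3],"delta_pos":[[0,0,-4],[0,0,-8],[0,0,-16],[0,0,-20],[0,0,-20],[0,0,-20],[0,0,-12],[0,0,0],[0,0,0]],"dr":[[0,0,0],[0,0,0],[0,0,0],[0,0,0],[0,0,0],[0,0,0],[0,0,0],[0,0,0],[0,0,0]]}'; python3 -c "
from h import *
go(469.1,219.2,85,163.9)"
```

```text
time_s: 20.93
position: [578.8, -364.7, 86.4]
tool_rot: [-0.549, 3.092, -0.001]
contact_force: [0.0, -0.5, -1.4]
grip_width: 0.562
TCP [ 578.8 -364.7   86.4] yaw_y 110.12 tilt [0.07 0.03] t 20.93 F [ 0.  -0.5 -1.4] w 49.4 q [-0.28  0.45 -0.1  -0.   -1.02 -0.94]
SHIFT tool [-97.9 586.    1.2] rows>= 14.248260866632906 TURN tool z -53.78
```

```bash
python3 -m handwheel '{"hand":[0.3,0.3,0.3,0.3,0.3,0.3,0.3,0.3,0.3,0.3,0.3,0.3],"delta_pos":[[-4,22,0],[-6,36,0],[-6,36,0],[-6,36,0],[-6,36,0],[-6,36,0],[-6,36,0],[-6,36,0],[-6,36,0],[-6,36,0],[-6,36,0],[-6,36,0]],"dr":[[0,0,0],[0,0,0],[0,0,0],[0,0,0],[0,0,0],[0,0,0],[0,0,0],[0,0,0],[0,0,0],[0,0,0],[0,0,0],[0,0,0]]}'; python3 -m handwheel '{"hand":[0.3,0.3,0.3,0.3,0.3,0.3,0.3,0.3,0.3,0.3,0.3,0.3],"delta_pos":[[-6,36,0],[-6,36,0],[-6,36,0],[-6,36,0],[-4,24,0],[0,0,0],[0,0,0],[0,0,0],[0,0,0],[0,0,0],[0,0,0],[0,0,0]],"dr":[[0,0,0],[0,0,0],[0,0,0],[0,0,0],[0,0,-4.8],[0,0,-7],[0,0,-7],[0,0,-7],[0,0,-7],[0,0,-7],[0,0,-7],[0,0,-7]]}';python3 -m handwheel '{"hand":[0.3],"delta_pos":[[0,0,0]],"dr":[[0,0,0]]}';python3 -c "
from h import *
go(469.1,219.2,40,163.9)
s=snap('wrist','w9'); a=cv2.resize(s['image'][40:300,80:440,::-1],(720,520),interpolation=cv2.INTER_CUBIC); cv2.imwrite('pics/w9b.png',a)
blob('w9',s,(60,150,60),(78,255,255),28);blob('w9',s,(83,120,90),(98,255,255),148)"
```

```text
time_s: 21.93
position: [498.8, 53.1, 84.7]
tool_rot: [0.548, -3.091, 0.0]
contact_force: [1.2, 0.5, -0.8]
grip_width: 0.557
time_s: 22.93
position: [468.0, 218.5, 84.4]
tool_rot: [1.895, -2.503, 0.0]
contact_force: [-0.3, 0.6, -1.2]
grip_width: 0.557
time_s: 23.02
position: [468.1, 218.5, 84.6]
tool_rot: [1.895, -2.503, 0.0]
contact_force: [0.5, -0.6, -0.8]
grip_width: 0.554
TCP [468.1 218.5  84.6] yaw_y 164.24 tilt [-0.11 -0.07] t 23.02 F [ 0.5 -0.6 -0.8] w 48.7 q [ 0.82  0.2  -0.48 -0.   -0.89 -1.09]
SHIFT tool [-1.  -0.8 44.6] rows>= 1.0694918714317398 TURN tool z 0.34
w9 [202, 145, 108, 89, 2785] [256.5 191.2] [467.1 217.3  28. ]
w9 [6, 140, 72, 72, 1602] [ 41.  171.8] [640.9 150.2  28. ]
w9 [203, 139, 105, 4, 219] [256.9 140.2] [454.7 174.7  28. ]
w9 [213, 210, 90, 45, 2583] [256.9 237.6] [463.3 204.8 148. ]
w9 [217, 282, 82, 24, 1361] [257.1 291.7] [471.3 233.3 148. ]
```

View pics/w9b.png

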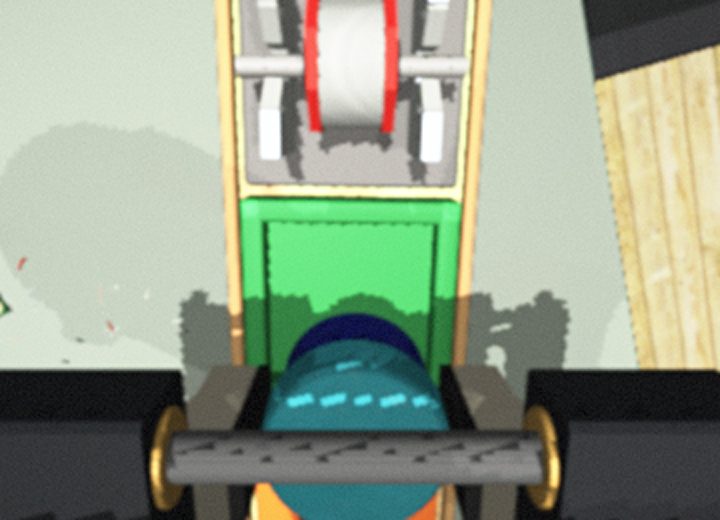

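The view shows the reel seated with its axle level at (350,65). The tub is centred on the bay laterally (352 vs 353), and the bay edge gives a bay centre of (467.7,219.9), which agrees with the target. Lowering now.

```bash
python3 -m handwheel '{"hand":[0.3,0.3,0.3,0.3,0.3,0.3,0.3,0.3,0.3],"delta_pos":[[-1,-0.5,10],[0,0,20],[0,0,20],[0,0,15],[0,0,8],[0,0,5],[0,0,4],[0,0,0],[0,0,0]],"dr":[[0,0,0],[0,0,0],[0,0,0],[0,0,0],[0,0,0],[0,0,0],[0,0,0],[0,0,0],[0,0,0]]}'; python3 -m handwheel '{"hand":[0.3,0.3,0.3,0.3],"delta_pos":[[0,0,1],[0,0,0.7],[0,0,0],[0,0,0]],"dr":[[0,0,0],[0,0,0],[0,0,0],[0,0,0]]}'
```

```text
time_s: 23.82
position: [469.9, 220.2, 4.2]
tool_rot: [-1.888, 2.51, -0.0]
contact_force: [0.4, -0.7, -0.4]
grip_width: 0.556
time_s: 24.15
position: [469.8, 220.2, 2.5]
tool_rot: [-1.889, 2.51, 0.0]
contact_force: [0.3, 0.1, -0.2]
grip_width: 0.558
```

```bash
python3 -m handwheel '{"hand":[0.3,0.3,0.3,0.3],"delta_pos":[[0,0,0.8],[0,0,0.7],[0,0,0],[0,0,0]],"dr":[[0,0,0],[0,0,0],[0,0,0],[0,0,0]]}'; python3 -m handwheel '{"hand":[0.3,0.3,0.3],"delta_pos":[[0,0,0.7],[0,0,0],[0,0,0]],"dr":[[0,0,0],[0,0,0],[0,0,0]]}'
```

```text
time_s: 24.48
position: [469.6, 220.0, 0.6]
tool_rot: [1.889, -2.51, 0.0]
contact_force: [-1.0, -0.1, 0.6]
grip_width: 0.552
time_s: 24.73
position: [469.7, 220.1, 0.1]
tool_rot: [-1.889, 2.51, -0.0]
contact_force: [-1.0, -0.6, 2.7]
grip_width: 0.558
```

Contact at z = 0.1 as predicted, so the tub is standing on the bay floor. Release and rise, then head for the bottle.

```bash
python3 -m handwheel '{"hand":[0.75,0.75,0.75,0.75,0.75,0.75,0.75,0.75,0.75,0.75,0.75,0.75],"delta_pos":[[0,0,0],[0,0,0],[0,0,0],[0,0,0],[0,0,-3],[0,0,-8],[0,0,-20],[0,0,-20],[0,0,-20],[0,0,-17],[0,0,0],[0,0,0]],"dr":[[0,0,0],[0,0,0],[0,0,0],[0,0,0],[0,0,0],[0,0,0],[0,0,0],[0,0,0],[0,0,0],[0,0,0],[0,0,0],[0,0,0]]}'; python3 -c "
from h import *
go(435.5,-101.5,85,134)"
```

```text
time_s: 25.73
position: [470.3, 220.6, 89.6]
tool_rot: [-1.887, 2.508, 0.001]
contact_force: [0.0, -0.1, -1.7]
grip_width: 0.746
TCP [470.3 220.6  89.6] yaw_y 163.93 tilt [0.16 0.08] t 25.73 F [ 0.  -0.1 -1.7] w 65.7 q [ 0.82  0.2  -0.47  0.   -0.9  -1.1 ]
SHIFT tool [319.2 -55.7   3.8] rows>= 7.769933790410673 TURN tool z 29.93
```

```bash
python3 -m handwheel '{"hand":[0.8,0.8,0.8,0.8,0.8,0.8,0.8,0.8,0.8,0.8,0.8,0.8],"delta_pos":[[20,-3.5,0],[34,-6,0],[34,-6,0],[34,-6,0],[34,-6,0],[34,-6,0],[34,-6,0],[34,-6,0],[34,-6,0],[27,-4.2,0],[0,0,0],[0,0,0]],"dr":[[0,0,0],[0,0,0],[0,0,0],[0,0,0],[0,0,0],[0,0,0],[0,0,0],[0,0,0],[0,0,0],[0,0,0],[0,0,0],[0,0,0]]}'; python3 -c "
from h import *
go(435.5,-101.5,-9,164)
s=snap('wrist','w10'); blob('w10',s,(0,0,200),(180,50,255),67); blob('w10',s,(5,110,60),(18,255,220),53); print(proj('w10',[435.5,-101.5,67]))"
```

```text
time_s: 26.73
position: [433.9, -103.3, 87.4]
tool_rot: [1.884, -2.512, -0.001]
contact_force: [0.3, -0.2, -0.1]
grip_width: 0.801
TCP [ 433.9 -103.3   87.4] yaw_y 163.74 tilt [-0.03 -0.07] t 26.73 F [ 0.3 -0.2 -0.1] w 70.5 q [ 0.21  0.08 -0.62 -0.   -0.87 -0.49]
SHIFT tool [-2.2 -1.1 96.4] rows>= 2.3124253671588675 TURN tool z -0.26
w10 [16, 0, 338, 186, 29894] [203.   72.4] [ 441.  -204.6   67. ]
w10 [0, 131, 133, 103, 7011] [ 46.9 181. ] [ 576.7 -165.9   67. ]
w10 [0, 102, 21, 36, 591] [  8.6 119.7] [ 581.5 -213.4   67. ]
w10 [155, 0, 50, 76, 1006] [174.5  25.6] [ 451.9 -240.3   53. ]
w10 [374, 304, 138, 15, 1001] [443.8 311.6] [299.6  46.8  53. ]
w10 [197, 310, 115, 9, 531] [254.6 314.4] [465.6   1.3  53. ]
[254.3 209.2]
```

```bash
python3 - <<'E'
from h import *
im=cv2.imread('pics/w10.png')[150:270,190:320]; h=cv2.cvtColor(im,cv2.COLOR_BGR2HSV)
for n,lo,hi,z in(('brown',(4,90,40),(20,255,255),53),('white',(0,0,150),(180,60,255),67),('vwhite',(0,0,225),(180,40,255),67)):
    m=cv2.inRange(h,lo,hi); k,l,st,c=cv2.connectedComponentsWithStats(m)
    for i in sorted(range(1,k),key=lambda i:-st[i,4])[:3]: print(n,(st[i]+[190,150,0,0,0]).tolist(),(c[i]+[190,150]).round(1),ray('w10',*(c[i]+[190,150]),z))
cv2.imwrite('pics/w10b.png',cv2.resize(im,None,fx=5,fy=5,interpolation=cv2.INTER_CUBIC))
E
```

```text
brown [237, 177, 37, 41, 701] [254.  195.5] [ 434.  -107.9   53. ]
white [190, 150, 130, 45, 4902] [255.6 168.9] [ 425.7 -131.4   67. ]
white [243, 201, 24, 23, 414] [254.6 212.6] [436.1 -98.8  67. ]
white [283, 201, 15, 4, 42] [290.  202.8] [408.1 -98.9  67. ]
vwhite [257, 211, 8, 5, 28] [260.7 212.9] [431.7 -97.3  67. ]
vwhite [248, 211, 7, 5, 22] [251.1 213. ] [438.7 -99.3  67. ]
vwhite [243, 211, 4, 4, 11] [244.5 212.4] [ 443.4 -101.2   67. ]
```

View pics/w10b.png

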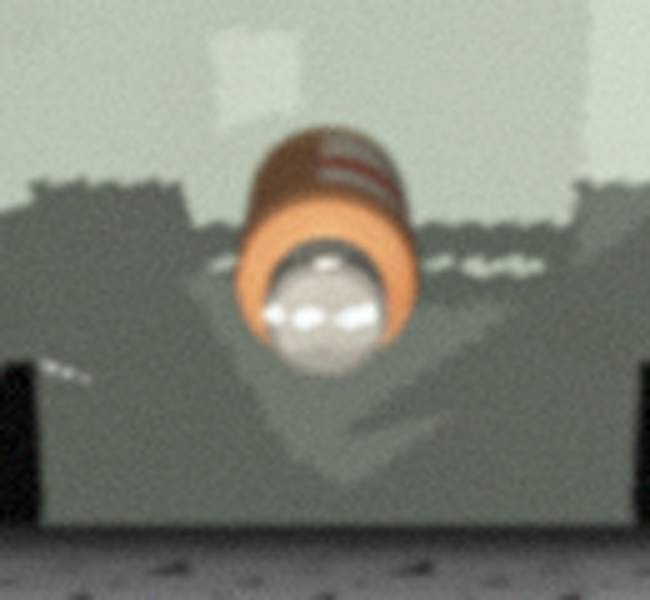

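The cap centre is at crop (325,315), which puts the bottle at about (436,-99.8). I'll correct by (-4,-1) and descend.

```bash
python3 -m handwheel '{"hand":[0.8,0.8,0.8,0.8,0.8,0.8,0.8,0.8,0.15,0.15,0.15,0.15],"delta_pos":[[-4,-1,10],[0,0,20],[0,0,20],[0,0,20],[0,0,15],[0,0,7],[0,0,4],[0,0,0],[0,0,0],[0,0,0],[0,0,0],[0,0,0]],"dr":[[0,0,0],[0,0,0],[0,0,0],[0,0,0],[0,0,0],[0,0,0],[0,0,0],[0,0,0],[0,0,0],[0,0,0],[0,0,0],[0,0,0]]}'; python3 -m handwheel '{"hand":[0.15,0.15,0.15,0.15,0.15,0.15,0.15,0.15],"delta_pos":[[0,0,0],[0,0,0],[0,0,0],[0,0,0],[0,0,0],[0,0,0],[0,0,0],[0,0,0]],"dr":[[0,0,0],[0,0,0],[0,0,0],[0,0,0],[0,0,0],[0,0,0],[0,0,0],[0,0,0]]}'
```

```text
time_s: 27.78
position: [437.4, -98.3, -7.4]
tool_rot: [-1.888, 2.509, -0.001]
contact_force: [0.0, -0.3, 1.4]
grip_width: 0.558
time_s: 28.45
position: [437.0, -98.4, -7.9]
tool_rot: [-1.889, 2.51, -0.0]
contact_force: [-0.6, 0.1, 5.7]
grip_width: 0.345
```

```bash
python3 -m handwheel '{"hand":[0.15,0.15,0.15,0.15,0.15,0.15,0.15,0.15,0.15],"delta_pos":[[0,0,-4],[0,0,-8],[0,0,-16],[0,0,-20],[0,0,-20],[0,0,-20],[0,0,-8],[0,0,0],[0,0,0]],"dr":[[0,0,0],[0,0,0],[0,0,0],[0,0,0],[0,0,0],[0,0,0],[0,0,0],[0,0,0],[0,0,0]]}'; python3 -c "
from h import *
go(496,314,88,163.9)"
```

```text
time_s: 29.2
position: [436.8, -98.3, 88.0]
tool_rot: [-1.888, 2.51, -0.0]
contact_force: [-0.9, -1.2, -0.2]
grip_width: 0.348
TCP [436.8 -98.3  88. ] yaw_y 163.91 tilt [0.04 0.04] t 29.2 F [-0.9 -1.2 -0.2] w 30.6 q [ 0.22  0.08 -0.62 -0.   -0.87 -0.5 ]
SHIFT tool [-4.125e+02  5.740e+01  3.000e-01] rows>= 9.987763541863835 TURN tool z 0.01
```

```bash
python3 -m handwheel '{"hand":[0.15,0.15,0.15,0.15,0.15,0.15,0.15,0.15,0.15,0.15,0.15,0.15],"delta_pos":[[-22,3,0],[-34,4.8,0],[-34,4.8,0],[-34,4.8,0],[-34,4.8,0],[-34,4.8,0],[-34,4.8,0],[-34,4.8,0],[-34,4.8,0],[-34,4.8,0],[-34,4.8,0],[-34,4.8,0]],"dr":[[0,0,0],[0,0,0],[0,0,0],[0,0,0],[0,0,0],[0,0,0],[0,0,0],[0,0,0],[0,0,0],[0,0,0],[0,0,0],[0,0,0]]}'; python3 -m handwheel '{"hand":[0.15,0.15,0.15,0.15],"delta_pos":[[-16.5,2,0],[0,0,0],[0,0,0],[0,0,0]],"dr":[[0,0,0],[0,0,0],[0,0,0],[0,0,0]]}'; python3 - <<'E'
from h import *
go(496,314,6.5,163.9)
s=snap('wrist','w11')
im=cv2.imread('pics/w11.png'); h=cv2.cvtColor(im,cv2.COLOR_BGR2HSV); m=cv2.inRange(h,(10,200,90),(32,255,255)); k,l,st,c=cv2.connectedComponentsWithStats(m)
for i in sorted(range(1,k),key=lambda i:-st[i,4])[:4]: print(st[i].tolist(),c[i].round(1))
for n,p in(('cup rim c',[496,314,34]),('bay edge at cup side',[469.1+.277*47,219.2+.961*47,28]),('cup outer rim toward bay',[496-.277*29,314-.961*29,34])): print(n,proj('w11',p))
m=cv2.inRange(h,(55,120,40),(80,255,255)); ys=np.where(m[:,246:266].sum(1)>0)[0]; print('green rows',ys.min(),ys.max())
cv2.imwrite('pics/w11b.png',cv2.resize(im[60:310,80:430],(700,500),interpolation=cv2.INTER_CUBIC))
E
```

```text
time_s: 30.2
position: [492.0, 298.6, 86.0]
tool_rot: [1.887, -2.508, 0.001]
contact_force: [1.5, 0.1, 0.0]
grip_width: 0.346
time_s: 30.53
position: [494.7, 312.8, 86.5]
tool_rot: [1.887, -2.508, 0.001]
contact_force: [-0.5, -0.8, -0.5]
grip_width: 0.348
TCP [494.7 312.8  86.5] yaw_y 163.92 tilt [-0.14 -0.08] t 30.53 F [-0.5 -0.8 -0.5] w 30.7 q [ 0.9   0.31 -0.33 -0.   -0.94 -1.18]
SHIFT tool [-1.7 -1.1 80. ] rows>= 1.9193367302694488 TURN tool z 0.02
[272, 188, 30, 35, 542] [289.1 205.3]
[205, 180, 35, 46, 511] [222.2 206.7]
[250, 159, 31, 19, 62] [266.9 165.1]
[228, 160, 22, 13, 43] [238.5 164.3]
cup rim c [254.7 195.8]
bay edge at cup side [254.1 135. ]
cup outer rim toward bay [254.6 162.8]
green rows 9 134
```

The predicted cup centre (254.7,195.8) agrees with the seen orange patches (mid column 253.5). The bay's edge is predicted at row 135 and seen at 134. Lowering the bottle.

```bash
python3 -m handwheel '{"hand":[0.15,0.15,0.15,0.15,0.15,0.15,0.15],"delta_pos":[[-1,-0.5,10],[0,0,15],[0,0,15],[0,0,12],[0,0,6],[0,0,0],[0,0,0]],"dr":[[0,0,0],[0,0,0],[0,0,0],[0,0,0],[0,0,0],[0,0,0],[0,0,0]]}'; python3 -m handwheel '{"hand":[0.15,0.15,0.15,0.15,0.15,0.15,0.15,0.15],"delta_pos":[[0,0,4],[0,0,4],[0,0,4],[0,0,3],[0,0,2],[0,0,1],[0,0,0],[0,0,0]],"dr":[[0,0,0],[0,0,0],[0,0,0],[0,0,0],[0,0,0],[0,0,0],[0,0,0],[0,0,0]]}'
```

```text
time_s: 31.17
position: [496.4, 314.3, 29.9]
tool_rot: [1.888, -2.51, 0.0]
contact_force: [-0.1, -0.8, -0.8]
grip_width: 0.348
time_s: 31.83
position: [496.3, 314.9, 12.0]
tool_rot: [-1.889, 2.51, -0.0]
contact_force: [0.4, 0.1, -0.0]
grip_width: 0.344
```

```bash
python3 -m handwheel '{"hand":[0.15,0.15,0.15,0.15,0.15,0.15,0.15],"delta_pos":[[0,0,1.5],[0,0,1],[0,0,1],[0,0,0.8],[0,0,0.7],[0,0,0],[0,0,0]],"dr":[[0,0,0],[0,0,0],[0,0,0],[0,0,0],[0,0,0],[0,0,0],[0,0,0]]}'; python3 -m handwheel '{"hand":[0.15,0.15,0.15],"delta_pos":[[0,0,0.8],[0,0,0],[0,0,0]],"dr":[[0,0,0],[0,0,0],[0,0,0]]}'
```

```text
time_s: 32.42
position: [496.3, 314.8, 6.9]
tool_rot: [1.889, -2.51, 0.0]
contact_force: [-0.4, 0.4, -0.7]
grip_width: 0.348
time_s: 32.67
position: [496.4, 314.9, 6.2]
tool_rot: [-1.889, 2.51, 0.0]
contact_force: [-0.1, -0.6, -1.0]
grip_width: 0.348
```

```bash
python3 -m handwheel '{"hand":[0.15,0.15,0.15],"delta_pos":[[0,0,0.7],[0,0,0],[0,0,0]],"dr":[[0,0,0],[0,0,0],[0,0,0]]}'
```

```text
time_s: 32.92
position: [496.4, 314.9, 6.2]
tool_rot: [-1.889, 2.509, -0.0]
contact_force: [-1.3, 0.1, 6.1]
grip_width: 0.346
```

Contact at 6.2, predicted 6.1. Release and rise.

```bash
python3 -m handwheel '{"hand":[0.65,0.65,0.65,0.65,0.65,0.65,0.65,0.65,0.65,0.65,0.65,0.65],"delta_pos":[[0,0,0],[0,0,0],[0,0,0],[0,0,0],[0,0,0],[0,0,0],[0,0,-3],[0,0,-10],[0,0,-20],[0,0,-25],[0,0,-25],[0,0,-20]],"dr":[[0,0,0],[0,0,0],[0,0,0],[0,0,0],[0,0,0],[0,0,0],[0,0,0],[0,0,0],[0,0,0],[0,0,0],[0,0,0],[0,0,0]]}'; python3 -m handwheel '{"hand":[0.65,0.65,0.65,0.65,0.65,0.65,0.65,0.65,0.65,0.65,0.65,0.65],"delta_pos":[[0,0,-20],[0,0,-20],[-15,0,-10],[-20,0,0],[-20,0,0],[-20,0,0],[-20,0,0],[-10,0,0],[0,0,0],[0,0,0],[0,0,0],[0,0,0]],"dr":[[0,0,0],[0,0,0],[0,0,0],[0,0,0],[0,0,0],[0,0,0],[0,0,0],[0,0,0],[0,0,0],[0,0,0],[0,0,0],[0,0,0]]}';python3 - <<'E'
from h import *
go(0,0,0)
a=cv2.resize(snap('wrist','w12')['image'][20:300,100:412,::-1],None,fx=1.2,fy=1.2,interpolation=cv2.INTER_CUBIC)
b=cv2.resize(snap('top','t12')['image'][100:250,80:360,::-1],(500,268),interpolation=cv2.INTER_CUBIC)
c=cv2.resize(snap('scene','s12')['image'][70:280,165:310,::-1],(350,507),interpolation=cv2.INTER_CUBIC)
o=np.zeros((600,800,3),np.uint8); o[:336,:374]=a; o[336:598,:440]=cv2.resize(b,(440,262)); o[:507,445:795]=c
cv2.imwrite('pics/f.png',o)
E
```

```text
time_s: 33.92
position: [496.8, 315.2, 111.4]
tool_rot: [-1.888, 2.508, 0.0]
contact_force: [0.8, 1.4, 0.9]
grip_width: 0.648
time_s: 34.92
position: [525.2, 414.9, 158.9]
tool_rot: [-1.889, 2.51, 0.0]
contact_force: [0.3, 0.5, 0.5]
grip_width: 0.651
TCP [525.2 414.9 158.9] yaw_y 163.91 tilt [0. 0.] t 34.92 F [0.3 0.5 0.5] w 57.3 q [ 0.96  0.37 -0.05 -0.   -1.15 -1.24]
SHIFT tool [544.2 389.7 158.9] rows>= 16.49639246437731 TURN tool z None
```

View pics/f.png

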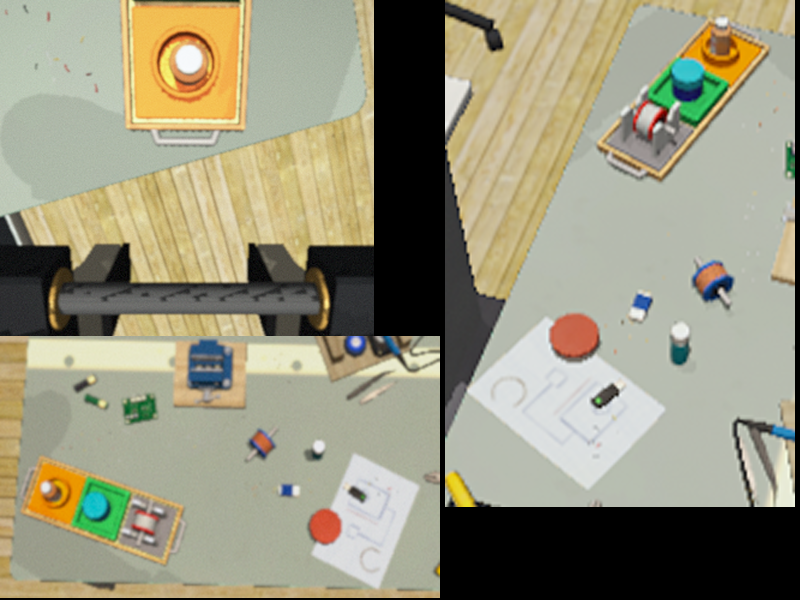

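All three pieces stand in their places and the look-alikes have not moved. The arm is clear of everything, so I'll hand in.

```bash
python3 -c "
from rig import r
print(r.hand_in())"
```

```text
the job is handed in; nothing more can be done
None
```

I packed the caddy in the order asked and handed it in at about 35 s of the 96 s allowed; no verdict was reported. The solder reel lies by its axle in both cradle slots. The flux tub stands in the green bay and the bottle in the orange cup.

**Last checks:**
- **Pictures:** the last wrist, top and scene pictures show the tub and bottle upright and the reel in both slots. The copper reel, tin and wax stick stand where they were. I took nothing from the wooden tray.
- **Contact:** each piece met its support within about 0.3 mm of the predicted height, with contact forces of about 3–6 N. At the end the gripper was open, clear of everything, and read about zero force.

**What went wrong or disagreed:**
- **TCP height:** the real fingertips sit about 33 mm above the reported TCP. My first two grips on the solder reel therefore slid off its upper edges. The reel stayed put, and I measured the offset and allowed for it from then on.
- **Caddy position:** the fixed cameras put the caddy about 5 mm off along its length compared with where the reel actually seated. I used the wrist camera and the seating position instead.

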